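Hook the sample tray out of its box

ROBOT

A 6-joint arm with a two-finger parallel gripper is mounted at the origin on the work surface. World frame = base frame: x ahead of the robot, y to its left, z up, the work surface at z = 0. Lengths are in mm, angles in rad, forces in N, time in s.
With the tool pointing down it reaches from about 300 to 775 mm from the base axis. Payload 14.6 kg.
Tool frame: the origin (TCP) lies at the very end of the fingers, on their centre line; the grasp point (between the pads) lies 19 mm behind it; z points along the fingers, y is the line along which they close (so a half turn about z gives the same grasp; the last joint's range is limited). The gripper opens to 94 mm and grips with 3 to 60 N. Pads are 16 mm wide; open, the fingers measure 119 mm over their backs; the gripper's body (75 mm by 177 mm) begins 78 mm behind the grasp point.
Start: joints at [-1.394, 0.3, 1.521, -0, 1.321, -0.067], TCP at [132.759, -533.727, 205.446] pointing down, gripper open.
Joint ranges: [-3.03, 3.03], [-0.79, 2.21], [0.23, 2.52], [-1.04, 4.18], [0, 3.07], [-2.55, 2.55]. Speed limits (rad/s): [2.22, 2.22, 2.57, 3.14, 3.14, 3.14].

INTERFACE

Orientations are given as [roll, pitch, yaw] about the fixed x, y, z axes, in that order (R = Rz(yaw) Ry(pitch) Rx(roll)).
In Python, from cell import manip gives the robot as it stands.
- The arm moves only by the tool servo_tool, never from a script. Its argument "motion" is a list that holds one entry, the list of rows, each a list of 7 numbers: the shift along the world's x, y, z as a fraction of full scale, then the turn, a rotation vector about the world's x, y, z as a fraction of full scale, then the closure, from 0 (fully open) to 1 (shut). In form: [[[x, y, z, rx, ry, rz, gripper], ...]]. A call has 1 to 10 rows; each row is the pose to reach, as a shift and turn from the pose commanded when the call began, turning the shorter way round; what a row does not reach only later rows make up. Full scale, the value 1, is 0.5 m for a shift and pi rad for a turn. A row lasts 1/10 s, in which the tool goes at most 50 mm and 8.59 degrees, less where a joint would pass 70% of its speed; a pose out of reach is approached as far as the arm can. A call with a number of a shift or a turn outside -1 to 1 is refused whole. A call with a gripper value outside its range is refused whole. The fingers move at their own pace and stop on an object; "newtons" is the grip in N (left out, the last holds). Time passes only in rows, so rows that repeat a pose let the fingers close. It gives the time, the measured TCP pose, the force, the opening and the grip force at its end, in the units of the state.
- manip.read_state(): the state, without advancing time (a new reading comes with each control period).
- manip.camera(name): name is "scene" or "top" or "wrist"; returns a dict with "frame" (384x512x3 uint8, red, green, blue), "range_z" (384x512 float32, mm along the optical axis (not along the pixel's ray), 0 where there is no reading), "vfov" (degrees; the focal length in pixels is half the picture's height over the tangent of half this angle, whatever the lens; pixels are square), "cx", "cy" (the principal point, pixels), "k1" (the pictures are not rectified: a ray, as slopes to the right and down, at radius r is drawn at 1 + k1 r^2 times it, then the intrinsics apply), "cam_to_world" (4x4, takes a point from camera to world coordinates). Camera axes: x right, y down, z forward; pixel columns grow to the right and rows downward; lengths in mm; the calibration is good to about 2 mm. A picture is of the moment at which its call begins.
- manip.sign_off(): hands the job in; it is judged then, once.
The state is a dict: "clock": time; "joints": joint angles; "qd": joint speeds; "effort": joint torques, N m; "eef_pos": TCP position; "eef_rot": TCP orientation; "wrist_force": force on the tool from outside, world axes, zero at the start; "moment": the same for the moment, N m; "finger_gap": finger opening in mm; "finger_force": force on a finger pad.
Only numpy, scipy, OpenCV 4.12 (cv2) and the standard library are available. Lean on these libraries where they do the work, as an engineer would, in place of code of your own. Each camera call takes 0.05 s, during which the arm holds its last target. There are 200 camera calls.

TASK

Take the hook tool from its cradle, catch the pull loop of the sample tray with it and draw the tray out of its box until the whole tray stands on the open apron, clear of the box, with the little bottle still standing upright on it. Do not touch the tray or its bottle with the gripper, only with the hook. Then unhook, put the hook back in both notches of its cradle, and leave everything else on the bench where it is.

Things in the scene. Friction and masses are not known exactly. Their poses are not given: they have to be found in the camera images.
- hook: Hook tool: black handle bar 130 long (x) x 18 (y) x 22 high (z), origin at the handle's centre. A steel rod of 8 diameter runs on along +x, level with the handle's axis, to x = 154, then bends down (-z) to a tip leaning slightly back. 0.12 kg, balance point about 20 ahead of the origin. At first it lies level in the cradle, x along the cradle's x, origin 55 above the bench, tip hanging free.
- hook_tip (a point): End of the hook's rod: centre of its rounded 8-diameter end, 145 ahead of the handle's centre (hook +x) and 45 below the handle's axis. The metal ends 4 below this point.
- cradle: Fixed cradle: dark base plate 110 (x) x 70 x 6, two grey uprights at x = -40 and +40, each 8 thick, 44 wide (y), with a notch open at the top, 28 wide (y), floor 44 and cheek tops 58 above the bench. Origin on the bench under its centre. A hook at home has its handle in both notches, handle centre 55 above the bench; the 72 between the uprights are free for gripping the handle from above.
- box: Fixed sample box: dark steel base plate 340 (x) x 130 (y) x 6 thick, origin at the underside's centre, on the bench. A housing with grey walls and clear roof (top 105 above the bench) covers x = +20 to +170, open only at the mouth at x = +20. From there to x = -170 the plate is the open apron, without end stop. The tray comes out along the box's -x.
- mouth (a point): Middle of the housing's mouth at floor level (box x = +20, 6 above the bench). The mouth is 114 wide and 94 high. Low aluminium guide rails, 98 apart and up to 14 above the bench, run along both sides of housing and apron.
- tray: Loose steel tray 110 (x) x 90 (y), rim 14 high, front wall (x = -55) 26 high, floor 4 thick; origin at its underside's centre; about 0.35 kg. It slides on the box's plate between the rails, x along the box's x; at first in the housing, its loop sticking out of the mouth. It is wholly on the apron, clear of the housing, while its origin is between x = -35 and -115 of the box.
- loop (a point): Centre of the opening of the tray's pull loop: a level loop of 6-diameter steel rod, on the front wall at x = -71.5 and 20 above the underside of the tray (26 above the bench). One drops the hook in from above; the opening is 33 long (x) by 36 wide (y); the loop's outer bar is at tray x = -91.
- sample: Small loose amber bottle standing on the tray, 34 diameter, 62 high, about 60 g; origin at its underside's centre. Topples if the tray is jerked.
- dish: Bystander: shallow round glass dish, 84 diameter, 16 high, beside the apron; origin at its underside.
- weight: Bystander: steel weight with a knob, 44 diameter, 55 high, beside the box; origin at its underside.
- reagent: Bystander: larger amber bottle, 58 diameter, 105 high, beside the box; origin at its underside.
- seal: Bystander: flat rubber ring, 64 outer diameter, 12 high, beside the cradle; origin at its underside.
- stopper: Bystander: rubber stopper, 38 diameter, 24 high, near the hook's rod; origin at its underside.
- driver: Bystander: screwdriver lying on the bench; it may roll a little. Origin under its middle.
- beaker: Bystander: glass beaker, 72 diameter, 90 high; origin at its underside.
Things that resemble listed ones, but are neither listed nor needed, are in the scene too. What is shaped like the hook but orange is not meant. Leave any green look-alike of the cradle alone.

How it is judged (in metres and radians):
On the way, in this order (a step that is already met when the one before it is completed fails the run):
1. the hook's tip is down inside the tray's loop (horizontal distance between hook_tip and loop below 0.022 m and z of hook_tip in the frame of tray between -0.01 and 0.016 m), for 0.1 s.
2. the tray is out of the box, wholly on the apron, with the hook still in its loop (all of step 1 and x of tray in the frame of box between -0.118 and -0.032 m and z of tray in the frame of box between 0.003 and 0.01 m), for 0.1 s.
At the end, for the whole second after the job is handed in: The tray is at rest, flat on the apron's plate, wholly clear of the housing and not over the apron's end (3 mm tolerance); the little bottle stands upright on the tray; the hook lies level, at rest, in both notches of its cradle, upright side up, its handle centred within 25 mm (either way round) (x of tray in the frame of box between -0.118 and -0.032 m and z of tray in the frame of box between 0.003 and 0.01 m and linear speed of each of tray, sample, hook below 0.01 m/s and angle between tray's own z axis and vertical below 0.05 rad and angle between each of sample, hook's own z axis and vertical below 0.1 rad and horizontal distance between sample and tray below 0.06 m and z of sample in the frame of tray between 0 and 0.012 m and horizontal distance between hook and cradle below 0.025 m and z of hook in the frame of cradle between 0.051 and 0.059 m and angle between the x axis of hook and the x axis of cradle, either way round below 0.2 rad); the robot touches nothing.
It fails at once if the gripper or arm touches the tray or its bottle (contact force between any of the fingers, the arm and tray above 0.5 N or contact force between any of the fingers, the arm and sample above 0.5 N).
It fails at once if the little bottle topples (angle between sample's own z axis and vertical above 0.6 rad).
It fails at once if a bystander is shifted by more than 30 mm (60 mm for the screwdriver) (distance of any of dish, weight, reagent, seal, stopper, beaker from where it was at the start of the episode above 0.03 m or distance of driver from where it was at the start of the episode above 0.06 m).
It also fails if it takes over 59 s, if anything falls off the work surface, if the arm or the gripper's body presses on something with over 40 N, if the wrist force passes 120 N, or if a joint passes its speed limit or range.

## Working session

There is one attempt and no reset: what is moved stays moved. The work goes in short steps, Python scripts to look and compute and a tool call to move; the robot and the scene stay as the last step left them, time stands still between calls to the robot, and variables do not carry over. Pictures are saved under pics/ and viewed, at most 10 in all, crops included, and the job is handed in when it is done.

Besides the shell and the picture viewer there is one more tool, called after "Emit:" by a JSON object that holds its "method" and its "body", one argument or row to a line. servo_tool: Moves the arm, as the interface text tells. Its arguments: {"type":"object","properties":{"motion":{"type":"array"},"newtons":{"type":"number"}},"required":["motion"]}

```bash
mkdir -p pics; cat > h.py <<'E'
import numpy as np, cv2, pickle
from cell import manip
def snap(n,f=None):
    c=manip.camera(n); pickle.dump(c,open(f'{f or n}.pkl','wb'))
    if f: cv2.imwrite(f'pics/{f}.png',cv2.cvtColor(c['frame'],cv2.COLOR_RGB2BGR))
    return c
def load(f): return pickle.load(open(f'{f}.pkl','rb'))
def K(c):
    f=c['frame'].shape[0]/2/np.tan(np.radians(c['vfov'])/2)
    return np.array([[f,0,c['cx']],[0,f,c['cy']],[0,0,1.]]),np.array([c['k1'],0,0,0.])
def rays(c,uv):
    k,d=K(c); p=cv2.undistortPoints(np.float64(uv).reshape(-1,1,2),k,d).reshape(-1,2)
    return np.c_[p,np.ones(len(p))]
def world(c,uv,z=None):  # z: world height plane; None: depth
    uv=np.float64(uv).reshape(-1,2); r=rays(c,uv); T=np.array(c['cam_to_world'])
    if z is None:
        i=uv.round().astype(int); s=c['range_z'][i[:,1],i[:,0]]
    else: s=(z-T[2,3])/(r@T[:3,:3].T)[:,2]
    return (r*np.array(s)[:,None])@T[:3,:3].T+T[:3,3]
def cloud(c):
    h,w=c['range_z'].shape; v,u=np.mgrid[:h,:w]
    return world(c,np.c_[u.ravel(),v.ravel()]).reshape(h,w,3)
E
python3 - <<'E'
from h import *
ims=[]
for n in('top','scene'):
    c=snap(n,n); print(n,c['vfov'],c['k1'],np.round(c['cam_to_world'],2).tolist())
E
```

```text
top 43.16479339033039 0.014799517227241162 [[-0.0, -1.0, 0.08, 438.62], [-1.0, 0.0, 0.01, -147.31], [-0.01, -0.08, -1.0, 1506.85], [0.0, 0.0, 0.0, 1.0]]
scene 54.72925241906855 -0.12354866310513986 [[0.56, 0.54, -0.62, 1167.11], [0.83, -0.37, 0.42, -553.19], [-0.0, -0.75, -0.66, 703.69], [0.0, 0.0, 0.0, 1.0]]
```

View pics/top.png

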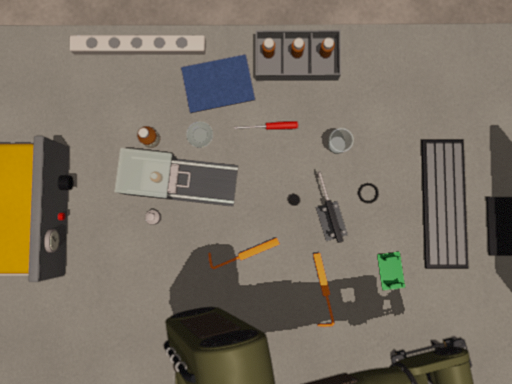

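View pics/scene.png

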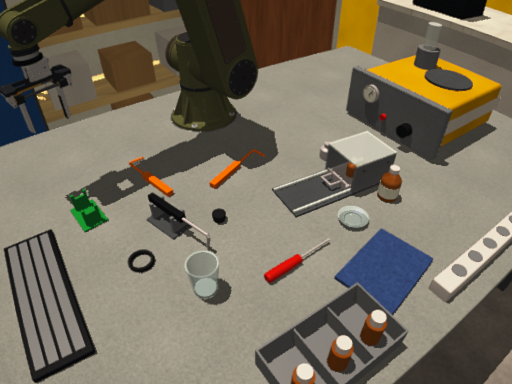

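Top view: the black-handled hook lies in the grey cradle at about (331,220), with its rod running up to (318,172). The orange hooks at (243,255) and (322,285) and the green cradle at (390,270) are look-alikes, so only the black hook fits. The box housing is at (145,173), the loop at (181,180), and the apron extends right to (237,185). I'll confirm with one enlarged crop.

```bash
python3 - <<'E'
from h import *
c=load('top'); im=cv2.cvtColor(c['frame'],cv2.COLOR_RGB2BGR)
a=cv2.resize(im[135:225,105:245],None,fx=5,fy=5,interpolation=2)[:, :700]
b=cv2.resize(im[160:250,285:360],None,fx=5,fy=5,interpolation=2)
b=cv2.resize(im[165:247,295:350],None,fx=5,fy=5,interpolation=2)
A=cv2.resize(im[140:212,110:242],None,fx=4,fy=4,interpolation=2)
B=cv2.resize(im[165:247,295:350],None,fx=4.8,fy=4.8,interpolation=2)
o=np.zeros((400,800,3),np.uint8); o[:A.shape[0],:A.shape[1]]=A; o[:B.shape[0],530:530+B.shape[1]]=B
cv2.imwrite('pics/crop1.png',o)
P=cloud(c); Z=P[...,2]
# handle top: z 60..72 in cradle region
def rect(m,name):
    q=P[m][:,:2].astype(np.float32); r=cv2.minAreaRect(q); print(name,len(q),np.round(r[0],1),np.round(r[1],1),round(r[2],1),'zmed',np.median(P[m][:,2]).round(1))
reg=np.zeros(Z.shape,bool); reg[165:247,295:350]=1
rect(reg&(Z>61)&(Z<75),'handle'); rect(reg&(Z>30)&(Z<61),'mid'); rect(reg&(Z>3)&(Z<12),'plate')
reg[:]=0; reg[140:212,110:242]=1
rect(reg&(Z>98)&(Z<112),'roof'); rect(reg&(Z>3)&(Z<112),'all'); 
r2=reg.copy(); r2[:,:172]=0
rect(r2&(Z>3)&(Z<9),'plate'); rect(r2&(Z>20)&(Z<35),'loop')
E
```

```text
handle 278 [ 505.8 -343.9] [212.2  30.9] 11.3 zmed 65.9
mid 159 [ 506.2 -336.2] [204.  100.6] 40.0 zmed 56.4
plate 1049 [ 514.2 -323.9] [168.3 251.5] 89.6 zmed 5.1
roof 2254 [606.1 206.7] [151.8 130.1] 83.5 zmed 105.7
all 6043 [608.  132.8] [411.8 224.3] 89.8 zmed 12.6
plate 1913 [608.5  35.5] [223.5 216.6] 0.0 zmed 5.7
loop 142 [622.4  48.6] [183.8 179.2] 84.1 zmed 27.3
```

View pics/crop1.png

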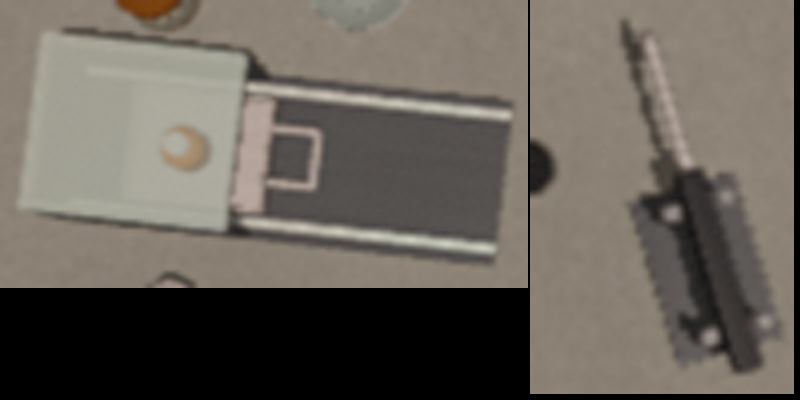

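```bash
python3 - <<'E'
from h import *
c=load('top')
A=lambda u,v:(110+u/4-.4,140+v/4-.4); B=lambda u,v:(295+(u-530)/4.8-.4,165+v/4.8-.4)
def p(n,uv,z): print(n,world(c,[uv],z)[0].round(1))
p('h front',B(692,172),66);p('h back',B(747,368),66);p('rod end',B(649,36),59)
for uv in((637,205),(730,176),(686,362),(780,332)):p('plate',B(*uv),6)
for uv in((672,212),(727,197),(711,337),(766,321)):p('cheek',B(*uv),58)
p('loop outer bar mid',A(319,159),29);p('loop inner',A(272,157),29)
p('wall mid',A(262,154),32)
for uv in((511,107),(494,258)):p('apron corner',A(*uv),10)
for uv in((268,97),(247,210)):p('wall end',A(*uv),32)
P=cloud(c);Z=P[...,2]
def cl(n,u,v,w,lo,hi):
    q=P[v-w:v+w,u-w:u+w].reshape(-1,3);q=q[(q[:,2]>lo)&(q[:,2]<hi)];print(n,q.mean(0).round(),np.ptp(q,axis=0).round())
cl('stopper',294,199,9,15,40);cl('weight',153,216,10,30,70);cl('dish',199,134,14,4,30);cl('beaker',340,140,16,70,110);cl('reagent',147,135,12,60,130)
cl('seal',368,193,12,6,30);cl('driver',275,125,20,6,60)
print(manip.read_state()['eef_rot'],manip.read_state()['finger_gap'])
m=(np.arange(512)[None]<345)&(np.arange(512)[None]>310)&(np.arange(384)[:,None]>195)&(np.arange(384)[:,None]<245)&(Z>62)&(Z<70)
q=P[m][:,:2];q=q[np.abs(q[:,0]-500)<150];mu=q.mean(0);u=np.linalg.svd(q-mu,full_matrices=0)[2][0];print('handle pca',mu,u,np.degrees(np.arctan2(u[1],u[0])),np.ptp((q-mu)@u))
E
```

```text
h front [ 525.2 -335.2   66. ]
h back [ 404.6 -367.3   66. ]
rod end [ 610.8 -310.5   59. ]
plate [ 507.7 -307.4    6. ]
plate [ 526.2 -367.5    6. ]
plate [ 407.1 -337.6    6. ]
plate [ 426.1 -397.9    6. ]
cheek [ 500.9 -323.5   58. ]
cheek [ 510.1 -357.8   58. ]
cheek [ 423.5 -346.6   58. ]
cheek [ 433.3 -380.7   58. ]
loop outer bar mid [593.2  84.4  29. ]
loop inner [594.8 120.4  29. ]
wall mid [596.9 127.6  32. ]
apron corner [635.4 -61.5  10. ]
apron corner [518.  -48.6  10. ]
wall end [640.8 123.5  32. ]
wall end [553.9 138.5  32. ]
stopper [ 531. -237.   24.] [34. 33. 16.]
weight [479. 193.  43.] [39. 43. 33.]
dish [738.  58.  11.] [88. 87. 20.]
beaker [ 707. -375.   85.] [70. 71. 27.]
reagent [721. 204.  82.] [56. 56. 52.]
seal [ 552. -465.   12.] [68. 65. 16.]
driver [ 765. -189.   19.] [124. 122.  32.]
[-3.14061600e+00 -6.70371417e-05  2.43781309e-01] 93.8169552329292
handle pca [ 464.94599211 -351.32339182] [-0.96677219 -0.25563948] -165.1885196451032 138.84017587407766
```

Crop confirms it: the black handle at crop (720,270) sits in four grey cheeks, with a steel rod to (649,36). The tray's loop is at crop (294,158), already sticking out of the mouth, with its bar at (319,159). Now approaching above the hook.

Emit:
{"method": "servo_tool", "body": {
  "motion": [
    [[0.08,0.045,0,0,0,0,0],[0.17,0.09,0,0,0,0,0],[0.25,0.14,0,0,0,0,0],[0.33,0.18,0,0,0,0.002,0],[0.42,0.23,0,0,0,0.004,0],[0.5,0.275,0,0,0,0.0045,0],[0.59,0.32,0,0,0,0.0045,0],[0.668,0.366,0,0,0,0.0045,0],[0.668,0.366,0,0,0,0.0045,0],[0.668,0.366,0,0,0,0.0045,0]]
  ],
  "newtons": 50
}}

```text
clock: 1.1
eef_pos: [467.0, -350.1, 204.8]
eef_rot: [-3.141, 0.001, 0.26]
wrist_force: [-0.2, -0.6, -0.1]
finger_gap: 94.3
finger_force: 0.0
```

```bash
python3 - <<'E'
from h import *
c=snap('wrist','w1'); print(np.round(c['cam_to_world'],2).tolist())
P=cloud(c);Z=P[...,2]
m=(Z>62)&(Z<70)&(np.abs(P[...,0]-465)<90)&(np.abs(P[...,1]+351)<60)
q=P[m][:,:2].astype(np.float32);r=cv2.minAreaRect(q);print(len(q),r)
m=(Z>56)&(Z<60.5)&(np.abs(P[...,0]-465)<60)&(np.abs(P[...,1]+351)<40)
print(P[m].mean(0) if m.any() else 0)
print(manip.read_state()['eef_pos'],manip.read_state()['eef_rot'])
E
```

```text
[[0.26, -0.94, -0.22, 531.83], [-0.97, -0.25, -0.06, -333.03], [0.0, 0.23, -0.97, 383.82], [0.0, 0.0, 0.0, 1.0]]
2202 ((466.60791015625, -353.0709533691406), (129.08250427246094, 18.01137924194336), 16.101207733154297)
[ 471.29550611 -351.73491318   57.70573751]
[ 466.33032292 -350.80751659  205.02966384] [-3.14101163e+00  6.66104242e-04  2.58189230e-01]
```

View pics/w1.png

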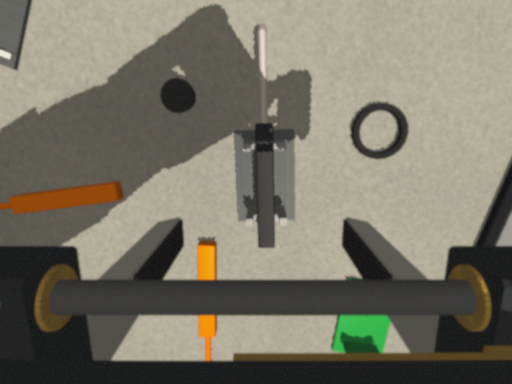

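The wrist view shows the black handle centred between the fingers at (265,185), with its rod up to (262,30). The stopper at (178,95) and seal (380,130) are clear. I'm descending and gripping.

Emit:
{"method": "servo_tool", "body": {
  "motion": [
    [[0.004,-0.004,-0.07,0,0,0.006,0],[0.004,-0.004,-0.15,0,0,0.006,0],[0.004,-0.004,-0.23,0,0,0.006,0],[0.004,-0.004,-0.3,0,0,0.006,0],[0.004,-0.004,-0.336,0,0,0.006,0],[0.004,-0.004,-0.336,0,0,0.006,0.5],[0.004,-0.004,-0.336,0,0,0.006,1],[0.004,-0.004,-0.336,0,0,0.006,1],[0.004,-0.004,-0.336,0,0,0.006,1],[0.004,-0.004,-0.336,0,0,0.006,1]]
  ],
  "newtons": 50
}}

```text
clock: 2.15
eef_pos: [469.0, -353.0, 38.4]
eef_rot: [3.14, -0.001, 0.277]
wrist_force: [-0.2, -0.3, 0.3]
finger_gap: 57.8
finger_force: 0.0
```

Emit:
{"method": "servo_tool", "body": {
  "motion": [
    [[0,0,0,0,0,0,1],[0,0,0,0,0,0,1],[0,0,0,0,0,0,1]]
  ]
}}

```text
clock: 2.45
eef_pos: [468.8, -352.7, 37.5]
eef_rot: [3.142, -0.0, 0.277]
wrist_force: [0.4, -0.6, 0.2]
finger_gap: 33.6
finger_force: 0.0
```

Emit:
{"method": "servo_tool", "body": {
  "motion": [
    [[0,0,0,0,0,0,1],[0,0,0,0,0,0,1],[0,0,0,0,0,0,1],[0,0,0,0,0,0,1],[0,0,0,0,0,0,1]]
  ]
}}

```text
clock: 2.95
eef_pos: [468.8, -352.7, 37.4]
eef_rot: [-3.141, 0.0, 0.277]
wrist_force: [-0.2, 0.6, -0.9]
finger_gap: 17.6
finger_force: 50.0
```

Emit:
{"method": "servo_tool", "body": {
  "motion": [
    [[0,0,0.03,0,0,0,1],[0,0,0.1,0,0,0,1],[0,0,0.18,0,0,0,1],[0.02,0.05,0.2,0,0,0.03,1],[0.05,0.14,0.2,0,0,0.075,1],[0.08,0.23,0.2,0,0,0.12,1],[0.11,0.32,0.2,0,0,0.165,1],[0.14,0.4,0.2,0,0,0.21,1],[0.17,0.48,0.2,0,0,0.255,1],[0.19,0.54,0.2,0,0,0.3,1]]
  ]
}}

```text
clock: 3.95
eef_pos: [564.4, -80.4, 138.7]
eef_rot: [3.141, -0.0, 1.226]
wrist_force: [0.5, -2.2, -1.9]
finger_gap: 17.7
finger_force: 50.0
```

Emit:
{"method": "servo_tool", "body": {
  "motion": [
    [[0.015,0.04,0,0,0,0.04,1],[0.03,0.081,0,0,0,0.076,1],[0.03,0.081,0,0,0,0.076,1],[0.03,0.081,0,0,0,0.076,1]]
  ]
}}

```text
clock: 4.35
eef_pos: [578.7, -42.3, 138.1]
eef_rot: [3.141, 0.0, 1.456]
wrist_force: [0.4, -0.0, -1.6]
finger_gap: 17.6
finger_force: 50.0
```

```bash
python3 - <<'E'
from h import *
c=snap('wrist','w2'); snap('top','t2'); print(np.round(c['cam_to_world'],2).tolist())
s=manip.read_state();print(s['eef_pos'],s['eef_rot'],s['finger_gap'])
E
```

```text
[[0.99, -0.11, -0.03, 587.85], [-0.11, -0.97, -0.23, 22.8], [0.0, 0.23, -0.97, 317.11], [0.0, 0.0, 0.0, 1.0]]
[578.56847953 -43.05465498 137.87797631] [3.14132517e+00 1.85215611e-04 1.45545394e+00] 17.69063030348623
```

View pics/w2.png

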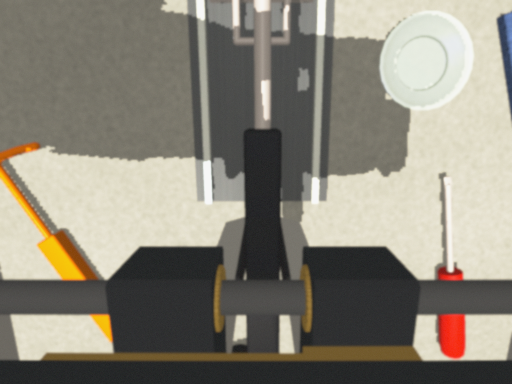

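The wrist view shows the rod at column 262, centred over the loop, whose bar runs along row 41 from column 236 to 290, with the rails parallel. I'll measure the bar and the rod/handle direction.

```bash
python3 - <<'E'
from h import *
c=load('w2')
print('bar',world(c,[(237,41),(288,42)],26).round(1).tolist())
print('rails',world(c,[(201,10),(208,195),(321,10),(316,195)],14).round(1).tolist())
P=cloud(c);Z=P[...,2]
print('rod',[P[r,262].round(1).tolist() for r in(10,30,50,90,110,135,200)])
m=(Z>155)&(Z<175)&(np.abs(P[...,0]-580)<60); m[225:]=0; q=P[m];print(len(q),[np.median(q[(q[:,1]>a)&(q[:,1]<a+8)],axis=0).round(1).tolist() for a in(-20,-8,4)])
E
```

```text
bar [[574.0, 88.7, 26.0], [616.6, 83.0, 26.0]]
rails [[546.0, 119.5, 14.0], [527.2, -42.8, 14.0], [648.4, 107.7, 14.0], [631.5, -54.8, 14.0]]
rod [[593.1, 69.9, 159.7], [592.2, 61.8, 159.5], [591.2, 53.4, 159.7], [589.2, 35.9, 160.1], [588.2, 26.9, 160.3], [586.9, 15.6, 166.5], [583.3, -15.4, 166.1]]
5712 [[583.4, -15.9, 166.3], [584.6, -3.9, 166.3], [586.2, 8.0, 166.4]]
```

Emit:
{"method": "servo_tool", "body": {
  "motion": [
    [[0.001,0.006,-0.04,0,0,0.001,1],[0.001,0.006,-0.08,0,0,0.001,1],[0.001,0.006,-0.11,0,0,0.001,1],[0.001,0.006,-0.13,0,0,0.001,1],[0.001,0.006,-0.15,0,0,0.001,1],[0.001,0.006,-0.17,0,0,0.001,1],[0.001,0.006,-0.186,0,0,0.001,1],[0.001,0.006,-0.186,0,0,0.001,1],[0.001,0.006,-0.186,0,0,0.001,1]]
  ]
}}

```text
clock: 5.35
eef_pos: [579.4, -39.2, 44.6]
eef_rot: [3.141, -0.0, 1.461]
wrist_force: [0.1, -0.2, -0.6]
finger_gap: 18.1
finger_force: 50.0
```

```bash
python3 - <<'E'
from h import *
c=snap('scene','s3'); snap('wrist','w3')
a=c['frame'][120:230,260:420]; b=load('w3')['frame'][0:230,150:400]
a=cv2.resize(a,(560,385)); o=np.zeros((385,800,3),np.uint8); o[:,:560]=a; o[:220,560:]=cv2.resize(b,(240,220))
cv2.imwrite('pics/s3c.png',o[...,::-1])
E
```

```text
(no output)
```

View pics/s3c.png

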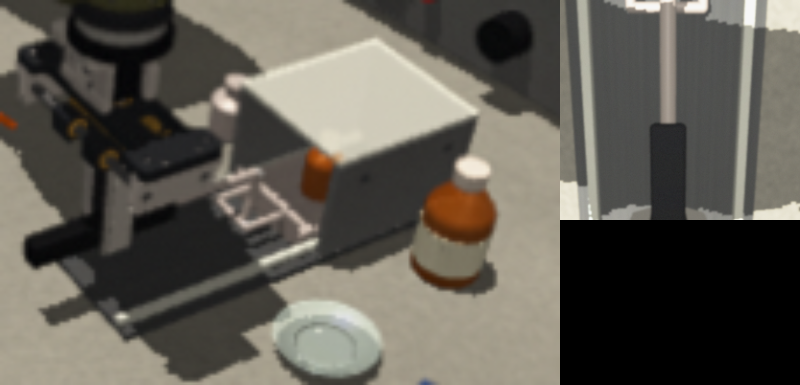

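The hook is down in the loop (crop (250,200)), the bottle stands at (318,175) and the force is near zero. Pulling gently now.

Emit:
{"method": "servo_tool", "body": {
  "motion": [
    [[-0.0005,-0.004,0,0,0,0,1],[-0.001,-0.008,0,0,0,0,1],[-0.0014,-0.012,0,0,0,0,1],[-0.0018,-0.016,0,0,0,0,1],[-0.0025,-0.021,0,0,0,0,1],[-0.003,-0.027,0,0,0,0,1],[-0.004,-0.034,0,0,0,0,1],[-0.005,-0.042,0,0,0,0,1],[-0.0057,-0.05,0,0,0,0,1],[-0.0066,-0.058,0,0,0,0,1]]
  ]
}}

```text
clock: 6.45
eef_pos: [575.9, -68.6, 44.4]
eef_rot: [-3.142, -0.0, 1.461]
wrist_force: [0.7, 3.9, -2.1]
finger_gap: 17.5
finger_force: 50.0
```

```bash
python3 - <<'E'
from h import *
c=snap('scene','s4'); snap('top','t4')
a=c['frame'][120:230,260:420]; b=load('t4')['frame'][140:212,110:242]
a=cv2.resize(a,(480,330)); o=np.zeros((330,800,3),np.uint8); o[:,:480]=a; o[:175,480:]=cv2.resize(b,(320,175))
cv2.imwrite('pics/s4c.png',o[...,::-1]); print(manip.read_state()['wrist_force'],manip.read_state()['eef_pos'])
E
```

```text
[-0.00459289  0.14450081  0.40792673] [575.90658515 -68.90269608  44.46546282]
```

View pics/s4c.png

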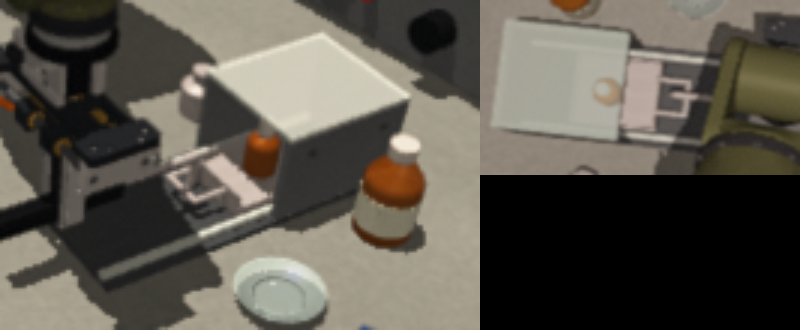

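The tray follows: its front is out, the bottle stands at (262,150), and the friction is about 4 N. Continuing.

Emit:
{"method": "servo_tool", "body": {
  "motion": [
    [[-0.0007,-0.006,0,0,0,0,1],[-0.0016,-0.014,0,0,0,0,1],[-0.0027,-0.024,0,0,0,0,1],[-0.0042,-0.037,0,0,0,0,1],[-0.0058,-0.051,0,0,0,0,1],[-0.0074,-0.065,0,0,0,0,1],[-0.009,-0.079,0,0,0,0,1],[-0.0106,-0.093,0,0,0,0,1],[-0.012,-0.105,0,0,0,0,1],[-0.0131,-0.115,0,0,0,0,1]]
  ]
}}

```text
clock: 7.55
eef_pos: [569.3, -126.3, 44.4]
eef_rot: [-3.142, -0.0, 1.461]
wrist_force: [-0.4, 3.4, -2.2]
finger_gap: 17.6
finger_force: 50.0
```

Emit:
{"method": "servo_tool", "body": {
  "motion": [
    [[-0.0011,-0.01,0,0,0,0,1],[-0.0025,-0.022,0,0,0,0,1],[-0.0041,-0.036,0,0,0,0,1],[-0.0057,-0.05,0,0,0,0,1],[-0.0073,-0.064,0,0,0,0,1],[-0.0089,-0.078,0,0,0,0,1],[-0.0105,-0.092,0,0,0,0,1],[-0.0119,-0.104,0,0,0,0,1],[-0.0128,-0.112,0,0,0,0,1],[-0.0133,-0.117,0,0,0,0,1]]
  ]
}}

```text
clock: 8.55
eef_pos: [562.7, -184.6, 44.4]
eef_rot: [-3.142, -0.0, 1.461]
wrist_force: [1.0, 2.8, -2.1]
finger_gap: 17.3
finger_force: 50.0
```

Emit:
{"method": "servo_tool", "body": {
  "motion": [
    [[0,0,0,0,0,0,1],[0,0,0,0,0,0,1],[0,0,0,0,0,0,1]]
  ]
}}

```text
clock: 8.85
eef_pos: [562.8, -184.3, 44.6]
eef_rot: [3.141, 0.0, 1.461]
wrist_force: [-0.1, -0.3, -0.9]
finger_gap: 17.4
finger_force: 50.0
```

```bash
python3 - <<'E'
from h import *
c=snap('scene','s5'); t=snap('top','t5')
a=c['frame'][110:240,230:430]; b=t['frame'][140:212,110:242]
a=cv2.resize(a,(480,312)); o=np.zeros((330,800,3),np.uint8); o[:312,:480]=a; o[:175,480:]=cv2.resize(b,(320,175))
cv2.imwrite('pics/s5c.png',o[...,::-1]); print(manip.read_state()['wrist_force'],manip.read_state()['eef_pos'])
P=cloud(t);bx=np.array([.111,.994]);d=(P[...,:2]-[595.6,112.3])@bx; l=(P[...,:2]-[595.6,112.3])@[.994,-.111]
for lo,hi in((17,24),(28,36),(60,74)):
    m=(P[...,2]>lo)&(P[...,2]<hi)&(d<15)&(d>-170)&(abs(l)<48); print(lo,m.sum(),np.percentile(d[m],[1,50,99]).round(1) if m.any() else '')
E
```

```text
[-0.5980456   0.099989   -1.46711409] [ 562.83515708 -184.24591652   44.53271081]
17 114 [-161.   -66.4  -16.1]
28 72 [-163.9 -135.2  -17.8]
60 40 [-168.4 -108.9  -55.1]
```

View pics/s5c.png

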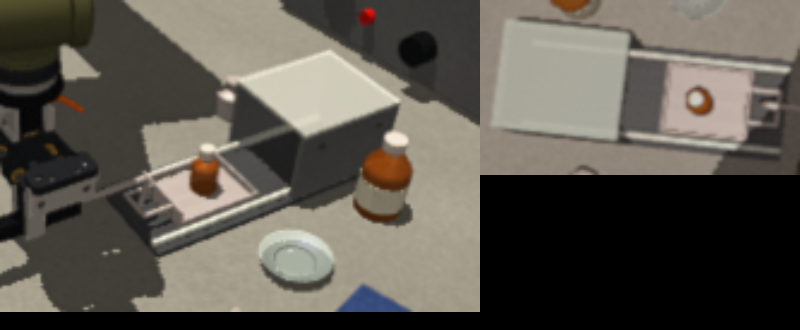

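The tray stands wholly on the apron (rear edge at box x ≈ -17, bottle upright at (205,170)). Now easing off the bar, lifting out and returning.

Emit:
{"method": "servo_tool", "body": {
  "motion": [
    [[0.0007,0.006,0,0,0,0,1],[0.0014,0.012,0,0,0,0,1],[0.0014,0.012,0.02,0,0,0,1],[0.0014,0.012,0.05,0,0,0,1],[0.0014,0.012,0.09,0,0,0,1],[0.0014,0.012,0.14,0,0,0,1],[0.0014,0.012,0.19,0,0,0,1],[0.0014,0.012,0.19,0,0,0,1]]
  ]
}}

```text
clock: 9.75
eef_pos: [565.0, -178.9, 144.2]
eef_rot: [3.135, 0.002, 1.461]
wrist_force: [0.1, 0.2, -1.9]
finger_gap: 17.1
finger_force: 50.0
```

Emit:
{"method": "servo_tool", "body": {
  "motion": [
    [[-0.02,-0.03,0,0,0,-0.04,1],[-0.04,-0.07,0,0,0,-0.08,1],[-0.06,-0.11,0,0,0,-0.12,1],[-0.08,-0.15,0,0,0,-0.16,1],[-0.1,-0.19,0,0,0,-0.2,1],[-0.12,-0.23,0,0,0,-0.24,1],[-0.14,-0.27,0,0,0,-0.28,1],[-0.16,-0.31,0,0,0,-0.32,1],[-0.18,-0.34,0,0,0,-0.36,1],[-0.189,-0.349,0,0,0,-0.377,1]]
  ]
}}

```text
clock: 10.75
eef_pos: [467.9, -354.0, 139.1]
eef_rot: [-3.141, 0.0, 0.27]
wrist_force: [0.6, 0.0, -0.4]
finger_gap: 17.7
finger_force: 50.0
```

Emit:
{"method": "servo_tool", "body": {
  "motion": [
    [[0,0,0,0,0,0,1],[0,0,0,0,0,0,1]]
  ]
}}

```text
clock: 10.95
eef_pos: [469.0, -352.5, 139.3]
eef_rot: [-3.141, 0.0, 0.279]
wrist_force: [-1.1, -0.2, -1.2]
finger_gap: 17.5
finger_force: 50.0
```

```bash
python3 - <<'E'
from h import *
c=snap('wrist','w6'); s=manip.read_state();print(s['eef_pos'],s['eef_rot'],s['wrist_force'])
P=cloud(c);Z=P[...,2]
m=(Z>148)&(Z<185)&(abs(P[...,0]-468)<100)&(abs(P[...,1]+352)<70); m[240:]=0
q=P[m];print(len(q));
for a in(470,490,510,530,550,570,590):
    k=q[(q[:,0]>a)&(q[:,0]<a+10)]
    if len(k):print(a,k.mean(0).round(1),np.ptp(k[:,1]).round(1))
t=snap('top','t6');P=cloud(t);bx=np.array([.111,.994]);d=(P[...,:2]-[595.6,112.3])@bx; l=(P[...,:2]-[595.6,112.3])@[.994,-.111]
for lo,hi in((17,24),(28,36),(60,80)):
    m=(P[...,2]>lo)&(P[...,2]<hi)&(d<15)&(d>-175)&(abs(l)<48); print(lo,m.sum(),np.percentile(d[m],[1,50,99]).round(1) if m.any() else '')
E
```

```text
[ 469.16136594 -352.30233223  139.33430434] [-3.14136965e+00  2.74906133e-05  2.78857295e-01] [-0.09401202  0.14580024 -1.77308056]
6402
470 [ 476.5 -339.4  164.5] 29.4
490 [ 495.1 -345.1  167.5] 20.9
510 [ 515.1 -339.4  167.5] 20.5
530 [ 534.8 -334.2  160. ] 16.1
550 [ 555.  -327.8  159.8] 10.7
17 105 [-160.8  -58.1  -15.5]
28 71 [-164.3 -131.2  -62.7]
60 29 [-71.7 -64.1 -55. ]
```

View pics/w6.png

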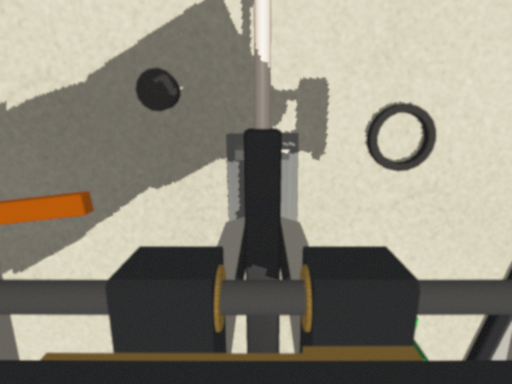

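The wrist view shows the hook level and aligned over its cradle at (262,185), rod up at (262,60), with the tray unchanged. Lowering into the notches.

Emit:
{"method": "servo_tool", "body": {
  "motion": [
    [[0,0,-0.06,0,0,0,1],[0,0,-0.12,0,0,0,1],[0,0,-0.15,0,0,0,1],[0,0,-0.17,0,0,0,1],[0,0,-0.185,0,0,0,1],[0,0,-0.195,0,0,0,1],[0,0,-0.203,0,0,0,1],[0,0,-0.203,0,0,0,1],[0,0,-0.203,0,0,0,1]]
  ]
}}

```text
clock: 11.95
eef_pos: [469.2, -352.9, 38.4]
eef_rot: [3.141, -0.0, 0.277]
wrist_force: [-0.2, 0.4, -1.2]
finger_gap: 17.5
finger_force: 50.0
```

Emit:
{"method": "servo_tool", "body": {
  "motion": [
    [[0,0,-0.002,0,0,0,1],[0,0,-0.002,0,0,0,0.7],[0,0,-0.002,0,0,0,0.4],[0,0,-0.002,0,0,0,0.2],[0,0,-0.002,0,0,0,0],[0,0,-0.002,0,0,0,0],[0,0,-0.002,0,0,0,0],[0,0,-0.002,0,0,0,0],[0,0,-0.002,0,0,0,0],[0,0,-0.002,0,0,0,0]]
  ]
}}

```text
clock: 12.95
eef_pos: [469.0, -352.7, 36.9]
eef_rot: [3.142, 0.0, 0.277]
wrist_force: [-0.3, 0.0, -0.0]
finger_gap: 86.4
finger_force: 0.0
```

Emit:
{"method": "servo_tool", "body": {
  "motion": [
    [[0,0,0,0,0,0,0],[0,0,0.04,0,0,0,0],[0,0,0.1,0,0,0,0],[0,0,0.18,0,0,0,0],[0,0,0.26,0,0,0,0],[0,0,0.34,0,0,0,0],[0,0,0.34,0,0,0,0],[0,0,0.34,0,0,0,0]]
  ]
}}

```text
clock: 13.75
eef_pos: [469.0, -352.8, 207.3]
eef_rot: [3.141, -0.001, 0.277]
wrist_force: [1.1, 0.2, -0.9]
finger_gap: 94.1
finger_force: 0.0
```

```bash
python3 - <<'E'
from h import *
c=snap('wrist','w7'); P=cloud(c);Z=P[...,2]
m=(Z>62)&(Z<70)&(np.abs(P[...,0]-465)<90)&(np.abs(P[...,1]+351)<60)
q=P[m];print(len(q),cv2.minAreaRect(q[:,:2].astype(np.float32)),np.median(q[q[:,0]<440,2]),np.median(q[q[:,0]>490,2]))
t=snap('scene','s7')
o=np.zeros((384,800,3),np.uint8);o[:,:300]=c['frame'][:,110:410];o[:384,300:]=cv2.resize(t['frame'][100:300,100:400],(500,384));cv2.imwrite('pics/f.png',o[...,::-1])
E
```

```text
2186 ((467.17767333984375, -353.70037841796875), (128.953369140625, 17.903663635253906), 16.186925888061523) 65.70266767039737 65.64313906894498
```

View pics/f.png

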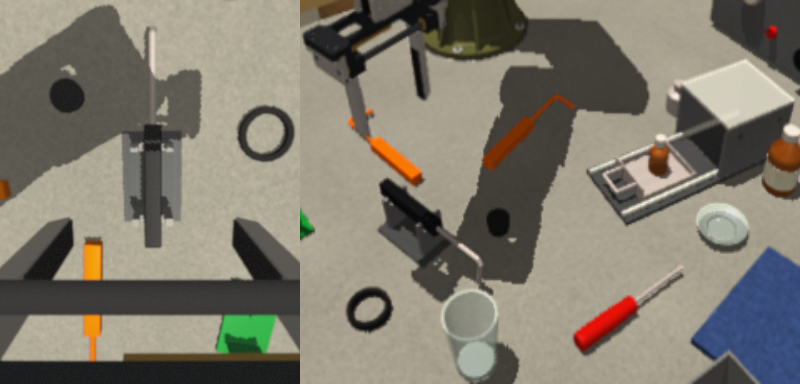

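The hook is back in both notches, level and within 1 mm of its old pose. The tray is on the apron with its bottle upright at (658,155), and the bystanders haven't moved. Handing in.

```bash
python3 -c "
from cell import manip; print(manip.sign_off())"
```

```text
the job is handed in; nothing more can be done
None
```

The job is handed in (no verdict was returned): in the last pictures the tray is wholly on the apron with its bottle upright, the hook lies level in both cradle notches, and no bystander appears to have moved.

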